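# Close and lock the small drawer unit

### The job

Close up the small drawer unit on the bench: with the fingertips push both of its open drawers fully home, and then push the locking bar on its top all the way to the left by its upright tab, so that the bar's tongues stand before the closed drawers. Pick nothing up: the loose parts stay in their drawers, and the things standing on and around the unit stay where they are.

Things in the scene. Friction and masses are not known exactly. Their poses are not given: they have to be found in the camera images.
- unit: low grey drawer unit, fixed to the bench, 140 mm deep (x), 280 wide (y), top 78 mm above the bench. Origin at the centre of its underside; x points from front to back, y to the left as the robot sees it, z up. Front face at x = -70 mm. Two drawers side by side, centred at y = +66 mm (left) and -66 mm (right), fronts 108 mm wide, 8 to 66 mm above the bench; a steel locking bar on the top front edge.
- drawer_left (a joint): how far the left drawer is open, m: 0 = fully home (hard stop), 0.085 = farthest out; it slides along the unit's x axis with about 1.2 N of friction and stays where it is left. It starts 30 to 72 mm open.
- drawer_right (a joint): the same for the right drawer.
- pull_left (a point): middle of the front face of the left drawer's pull, a dark ridge 40 mm wide and 8 mm high that stands 10 mm proud of the drawer's front; 40 mm above the bench. It moves with the drawer; axes as the unit's. Below and above the ridge the front is flat.
- pull_right (a point): the same on the right drawer.
- bar (a joint): how far the locking bar has been pushed to the left (the unit's +y), m: 0 = unlocked, 0.034 = locked (hard stop); about 1.5 N of friction, stays where it is left. It starts at 0 to 4 mm.
- tab (a point): centre of the locking bar's upright steel tab, 16 mm (x) by 12 (y), from 84 to 116 mm above the bench, 67 mm before the unit's centre; axes as the unit's. It goes from y = -30 mm (unlocked) to +4 mm (locked) on the unit. The bar beside it is 85 mm above the bench, the two keepers that guide it 90 mm; they are 12 mm wide, at y = -100 and +60 mm.
- bush_bronze: bronze bush, 28 mm across, 26 mm high, loose in the left drawer; origin at its underside.
- nut_m20: steel hexagon nut, 34 x 30 x 16 mm, loose in the right drawer; origin at its underside.
- bearing_b: ball bearing, 35 mm across, 11 mm high, lying loose on the back part of the unit's top; origin at its underside. Leave it alone.
- tape_measure: yellow tape measure, 60 x 70 x 36 mm, loose on the bench before the right end of the unit; origin at its underside. Leave it alone.
- roller_b: pale steel roller, 33 mm across, 38 mm high, standing loose on the bench before the left end of the unit; origin at its underside. Leave it alone.
- hexkey_10: black hexagon key, 35 x 119 x 10 mm, loose on the bench to the left of the unit; origin at its underside. Leave it alone.
There are look-alikes about, which are no part of the job. Leave any blue look-alike of the bush_bronze alone.

How it is judged:
On the way, in this order (a step that is already met when the one before it is completed fails the run):
1. both drawers are fully home, with the bar still unlocked (value of joint each of drawer_left, drawer_right below 0.003 m and value of joint bar below 0.012 m), for 0.2 s.
2. the locking bar is pushed fully to the left (value of joint bar above 0.031 m), for 0.2 s.
At the end, for the whole second after the job is handed in: Both drawers are within 3 mm of fully home, the locking bar is within 3 mm of its left stop, the bush and the nut lie in their drawers, and the bearing, tape measure, roller and hexagon key are within 20 mm of where they were (value of joint each of drawer_left, drawer_right below 0.003 m and value of joint bar above 0.031 m and x of bush_bronze in the frame of pull_left between 0.025 and 0.135 m and y of bush_bronze in the frame of pull_left between -0.052 and 0.052 m and z of bush_bronze in the frame of pull_left between -0.035 and 0.02 m and x of nut_m20 in the frame of pull_right between 0.025 and 0.135 m and y of nut_m20 in the frame of pull_right between -0.052 and 0.052 m and z of nut_m20 in the frame of pull_right between -0.035 and 0.02 m and distance of each of bearing_b, tape_measure, roller_b, hexkey_10 from where it was at the start of the episode below 0.02 m); the robot touches nothing.
It fails at once if a loose thing on or around the unit is moved by more than 20 mm (distance of any of bearing_b, tape_measure, roller_b, hexkey_10 from where it was at the start of the episode above 0.02 m).
It fails at once if the bush or the nut is lifted from the floor of its drawer by more than 20 mm (height (world z) of any of bush_bronze, nut_m20 above 0.031 m).
It also fails if it takes over 48 s, if anything falls off the work surface, if the arm or the gripper's body presses on something with over 40 N, if the wrist force passes 120 N, or if a joint passes its speed limit or range.

### The arm

A 6-joint arm with a two-finger parallel gripper is mounted at the origin on a cart in front of the work surface, level with it; the furniture and walls round the work are solid. World frame = base frame: x ahead of the robot, y to its left, z up, the work surface at z = 0. Lengths are in m, angles in rad, forces in N, time in s.
With the tool pointing down it reaches from about 0.25 to 0.725 m from the base axis. Payload 4 kg.
Tool frame: the origin (TCP) lies midway between the tips of the shut fingers; the grasp point (between the pads) lies 19 mm behind it; z points along the fingers, y is the direction in which the jaws open and shut (so a half turn about z gives the same grasp; the last joint's range is limited). The gripper opens to 85 mm and grips with 20 to 120 N. Pads are 22 mm wide; open, the fingers measure 114 mm over their backs; the gripper's body (76 mm by 85 mm) begins 54 mm behind the grasp point. The pads swing forward as they close: fully open they stand 13 mm farther back than shut.
Start: joints at [-1.306, 0.241, 0.005, 1.335, 0, 1.571], TCP at [0.131, -0.483, 0.231] pointing down, gripper open.
Joint ranges: [-2.72, 2.72], [-1.05, 1.87], [-1.09, 1.28], [-1.99, 2.15], [-1.42, 1.44], [-3.14, 3.14]. Speed limits (rad/s): [2.79, 2.79, 3.14, 3.14, 3.14, 3.14].

### API

Orientations are given as a unit quaternion [x, y, z, w].
In Python, from workcell import get_obs, camera, camera_model, job_done, masks_of gives the robot as it stands.
- The arm moves only by the tool jog_arm, never from a script. Its argument "deltas" is a list that holds one entry, the list of rows, each a list of 7 numbers: the shift along the tool's x, y, z in mm, then the turn, a rotation vector about the tool's x, y, z in degrees, then the finger opening in mm, from 0 to 85.4. A call has 1 to 5 rows; each row shifts and turns the pose as measured when the row begins, along the tool's axes as they then stand; what a row does not reach is not made up. A row lasts 1/10 s, in which the tool goes at most 50 mm and 8.59 degrees, less where a joint would pass 70% of its speed; a pose out of reach is approached as far as the arm can. A call with a gripper value outside its range is refused whole. The fingers move at their own pace and stop on an object; the grip force is fixed at half the most. Time passes only in rows, so rows that do not move let the fingers close. It gives the time, the measured TCP pose, the force and the opening at its end, in the units of the state.
- get_obs(): the state, without advancing time (a new reading comes with each control period).
- camera(name): name is "scene" or "top" or "wrist"; returns the picture (384x512x3 uint8, red, green, blue); there is no depth.
- camera_model(name): a dict with "fovy" (degrees; the focal length in pixels is half the picture's height over the tangent of half this angle, whatever the lens; pixels are square), "cx", "cy" (the principal point, pixels), "k1" (the pictures are not rectified: a ray, as slopes to the right and down, at radius r is drawn at 1 + k1 r^2 times it, then the intrinsics apply), "pose" (4x4, takes a point from camera to world coordinates); the wrist camera has in their place "T_tool_cam" (4x4, takes a point from camera to tool coordinates, whose origin is the TCP and whose axes are the flange's). Camera axes: x right, y down, z forward; pixel columns grow to the right and rows downward; lengths in m; the calibration is good to about 2 mm. A picture is of the moment at which its call begins: read the wrist's pose just before it. camera_model takes no time and is no camera call.
- job_done(): hands the job in, once; it reports no verdict.
Trained networks look in the newest picture that a camera, given by its name, has taken for a name from the list of things; names that differ only in an ending like _2 or _b are one class to them, and where a whole thing is asked for, a point or a joint stands for the part that bears it (a point fixed in the world has none). Each returns a list of dicts, best first, with "conf" (0 to 1); they miss things now and then, are a little off and sometimes report something else, mostly with a low value. They report only what shows in the picture. A call takes as long as a camera call. They do not tell look-alikes from the thing itself.
- masks_of(target, camera): "pixels" (384x512 bool, what is visible of it) and "at" ([column, row] in pixels, amid what is visible of it).
The state is a dict: "clock": time; "joint_pos": joint angles; "joint_vel": joint speeds; "tau": joint torques, N m; "eef_pos": TCP position; "tool_rot": TCP orientation; "ft_force": force on the tool from outside, world axes, zero at the start; "ft_torque": the same for the moment, N m; "grip_width": finger opening in m.
Only numpy, scipy, OpenCV 4.12 (cv2) and the standard library are available. Lean on these libraries where they do the work, as an engineer would, in place of code of your own. Each camera call takes 0.05 s, during which the arm holds its last target. There are 200 camera calls.

## Working session

There is one attempt and no reset: what is moved stays moved. The work goes in short steps, Python scripts to look and compute and a tool call to move; the robot and the scene stay as the last step left them, time stands still between calls to the robot, and variables do not carry over. Pictures are saved under pics/ and viewed, about 8 in all and at most 12, crops included, and the job is handed in when it is done.

Besides the shell and the picture viewer there is one more tool, called after "Call:" as name([rows], argument=value, ...), one row to a line, values as JSON. jog_arm: Moves the arm, as the interface text tells. Its arguments: {"type":"object","properties":{"deltas":{"type":"array"}},"required":["deltas"]}

```bash
mkdir -p pics
cat > h.py <<'E'
import numpy as np, cv2
from workcell import *
from scipy.spatial.transform import Rotation as R
def K(m):
    f=192/np.tan(np.radians(m["fovy"])/2); return f,m["cx"],m["cy"],m["k1"]
def pose(name,obs=None):
    m=camera_model(name)
    if "pose" in m: return m,np.array(m["pose"])
    o=obs or get_obs(); T=np.eye(4); T[:3,:3]=R.from_quat(o["tool_rot"]).as_matrix(); T[:3,3]=o["eef_pos"]
    return m,T@np.array(m["T_tool_cam"])
def ray(name,u,v,z,obs=None):
    m,T=pose(name,obs); f,cx,cy,k=K(m)
    d=np.array([(u-cx)/f,(v-cy)/f]); s=d.copy()
    for _ in range(20): s=d/(1+k*(s@s))
    w=T[:3,:3]@np.array([s[0],s[1],1]); return T[:3,3]+w*(z-T[2,3])/w[2]
def proj(name,P,obs=None):
    m,T=pose(name,obs); f,cx,cy,k=K(m)
    p=(np.asarray(P)-T[:3,3])@T[:3,:3]; s=p[...,:2]/p[...,2:]
    s=s*(1+k*(s**2).sum(-1,keepdims=True)); return s*f+[cx,cy]
E
python3 - <<'E'
from h import *
print(get_obs())
for c in ["scene","top"]:
    im=camera(c); cv2.imwrite(f"pics/{c}0.png",im[...,::-1]); print(c,pose(c)[1].round(3).tolist())
    for n,z in [("unit",.078),("pull_left",.04),("pull_right",.04),("tab",.1),("tape_measure",.036),("roller_b",.038),("hexkey_10",.01),("bearing_b",.089)]:
        for d in masks_of(n,c)[:2]:
            print(n,round(d["conf"],2),np.round(d["at"]),d["pixels"].sum(),ray(c,*d["at"],z).round(3))
E
```

```text
{'clock': 0.0, 'joint_pos': array([-1.30599205e+00,  2.41411354e-01,  3.72701717e-03,  1.33520430e+00,
        2.99176818e-05,  1.57082926e+00]), 'joint_vel': array([ 0.00027688,  0.00019264, -0.00108093, -0.00163307,  0.00039874,
       -0.00102809]), 'tau': array([ 3.70478920e-04, -3.72313356e+01,  2.52409101e+01,  1.70058408e-02,
        1.49103976e-04,  4.86551045e-06]), 'eef_pos': array([ 0.13070333, -0.48195875,  0.23041484]), 'tool_rot': array([ 9.91249268e-01,  1.31999221e-01, -1.23297981e-04, -1.03897116e-03]), 'ft_force': array([-0.12838761, -0.83381729, -0.2465768 ]), 'ft_torque': array([ 0.03014279, -0.01216346, -0.04633608]), 'grip_width': 0.08547989173692526}
scene [[-0.866, -0.381, 0.324, 0.231], [-0.5, 0.666, -0.553, 0.269], [-0.005, -0.641, -0.767, 0.727], [0.0, 0.0, 0.0, 1.0]]
unit 0.78 [238. 192.] 8592 [ 0.53  -0.191  0.078]
pull_left 0.97 [245. 219.] 1503 [ 0.491 -0.157  0.04 ]
pull_right 0.9 [278. 187.] 1257 [ 0.469 -0.281  0.04 ]
pull_right 0.64 [256. 180.] 654 [ 0.528 -0.275  0.04 ]
tab 0.88 [258. 178.] 725 [ 0.5   -0.233  0.1  ]
tape_measure 0.76 [304. 156.] 5
[... 186 characters left out ...]
[[-0.014, -0.988, 0.156, 0.369], [-1.0, 0.017, 0.018, -0.209], [-0.021, -0.156, -0.988, 0.966], [0.0, 0.0, 0.0, 1.0]]
unit 0.75 [279. 168.] 10741 [ 0.546 -0.237  0.078]
pull_left 0.74 [245. 195.] 1261 [ 0.493 -0.16   0.04 ]
pull_right 0.79 [305. 206.] 1466 [ 0.464 -0.295  0.04 ]
tab 0.92 [284. 178.] 880 [ 0.519 -0.247  0.1  ]
tab 0.41 [241. 196.] 1263 [ 0.482 -0.155  0.1  ]
tape_measure 0.55 [365. 206.] 859 [ 0.463 -0.433  0.036]
roller_b 0.71 [187. 202.] 182 [ 0.478 -0.028  0.038]
hexkey_10 0.79 [154. 221.] 241 [0.438 0.055 0.01 ]
hexkey_10 0.31 [287. 178.] 762 [ 0.535 -0.258  0.01 ]
bearing_b 0.46 [306. 138.] 175 [ 0.611 -0.299  0.089]
bearing_b 0.39 [305. 201.] 1479 [ 0.47  -0.292  0.089]
```

Run:
```python
import cv2
a=cv2.imread("pics/top0.png")[90:270,130:400]; cv2.imwrite("pics/top0c.png",cv2.resize(a,None,fx=2.9,fy=2.9,interpolation=3))
a=cv2.imread("pics/scene0.png")[110:340,140:350]; cv2.imwrite("pics/scene0c.png",cv2.resize(a,None,fx=2.6,fy=2.6,interpolation=3))
```

```text
(no output)
```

View pics/top0c.png

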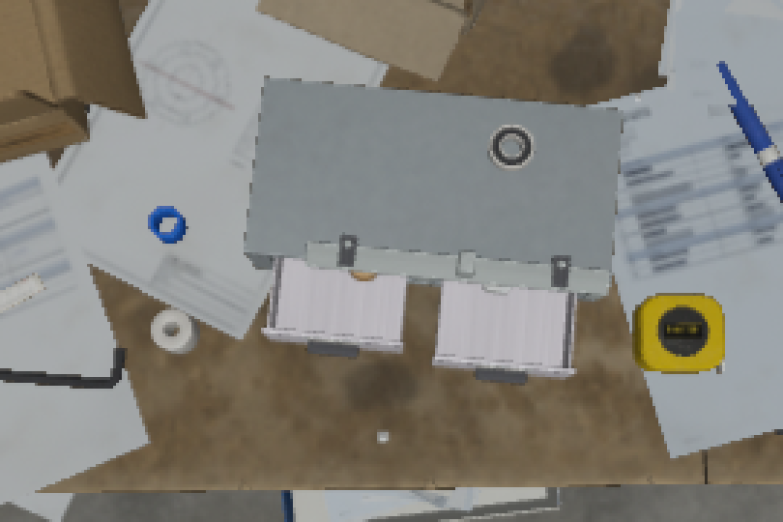

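View pics/scene0c.png

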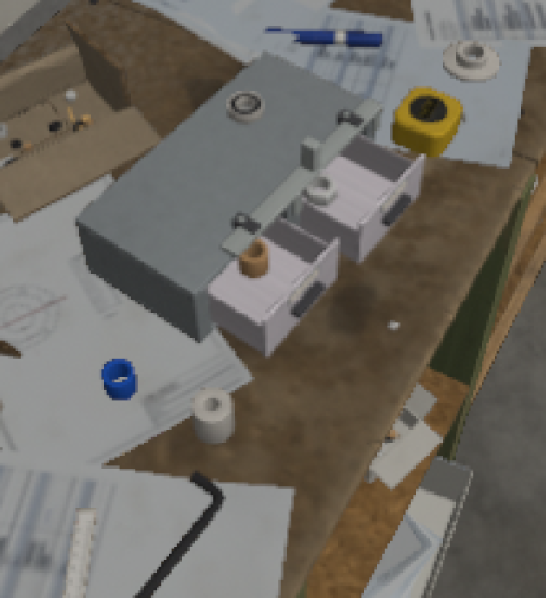

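The top crop shows the unit slightly turned clockwise, with its top corners at (265,78), (622,108) and (246,255), keepers at (348,250) and (561,270), and the tab at (466,262). Both drawers are open, with pulls at (333,350) and (502,377). The bronze bush is in the left drawer and the nut in the right. The blue ring at (167,225) stands on the bench, so it is the look-alike and plays no part. Next I fit the pose.

```bash
cat >> h.py <<'E'
def W(p,q):
    c,s=np.cos(p[2]),np.sin(p[2]); q=np.atleast_2d(q).astype(float)
    return np.c_[p[0]+c*q[:,0]-s*q[:,1],p[1]+s*q[:,0]+c*q[:,1],q[:,2]]
E
python3 - <<'E'
from h import *
from scipy.optimize import least_squares
px=np.array([[265,78],[622,108],[246,255],[348,250],[561,270]])/2.9+[130,90]
q=np.array([[70,140,78],[70,-140,78],[-70,140,78],[-66,60,90],[-66,-100,90]])/1000
ps=np.array([[80,220],[262,55],[197,312]])/2.6+[140,110]   # scene: back-left, back-right, front-left top corners
qs=q[:3]
f=lambda p:np.r_[(proj("top",W(p,q))-px).ravel(),(proj("scene",W(p,qs))-ps).ravel()]
r=least_squares(f,[.55,-.24,-.08],x_scale=[.1,.1,.1],loss="soft_l1"); p=r.x
print(p, f(p).round(1))
# pulls/tab: top front edge of pull at z .044
inv=lambda P:(W([0,0,-p[2]],[P-np.r_[p[:2],0]])[0]*1000).round(1)
t=lambda u,v:(u/2.9+130,v/2.9+90)
for n,u,v,z in [("pullL",333,350,.04),("pullR",502,377,.04),("tab",467,254,.116),("roller",174,325,.038),("tape L edge",640,330,.03)]:
    P=ray("top",*t(u,v),z); print(n,P.round(3),"unit mm",inv(P))
np.save("p.npy",p)
print(R.from_quat(get_obs()["tool_rot"]).as_matrix().round(3))
E
```

```text
[ 0.58177705 -0.2401837  -0.09934072] [-1.2  0.3  0.1 -0.7 -1.   0.1 -0.1  2.   0.3  1.1 -2.5 -1.   0.2 -2.9
  0.  -7.3]
pullL [ 0.456 -0.16   0.04 ] unit mm [-132.8   67.8   40. ]
pullR [ 0.433 -0.291  0.04 ] unit mm [-142.8  -65.    40. ]
tab [ 0.517 -0.261  0.116] unit mm [-62.  -27.5 116. ]
roller [ 0.478 -0.034  0.038] unit mm [-123.3  194.7   38. ]
tape L edge [ 0.469 -0.401  0.03 ] unit mm [ -96.1 -171.5   30. ]
[[ 0.965  0.262  0.   ]
 [ 0.262 -0.965  0.   ]
 [ 0.    -0.    -1.   ]]
```

Call:
jog_arm([
  [[0, 0, 0, 0, 0, 7, 0], [0, 0, 0, 0, 0, 7, 0], [0, 0, 0, 0, 0, 7, 0], [0, 0, 0, 0, 7, 0, 0], [0, 0, 0, 0, 7, 0, 0]],
])

```text
clock: 1.4
eef_pos: [0.1347, -0.4835, 0.2319]
tool_rot: [0.991, -0.054, 0.126, 0.008]
ft_force: [-0.4, 0.7, 0.2]
grip_width: 0.0126
```

```bash
cat >> h.py <<'E'
def go(ux,uy,z,tilt):
    p=np.load("p.npy"); o=get_obs(); M=R.from_quat(o["tool_rot"]).as_matrix()
    P=W(p,[[ux/1e3,uy/1e3,z/1e3]])[0]
    G=(R.from_euler('z',p[2])*R.from_matrix(np.diag([1.,-1,-1]))*R.from_euler('y',tilt,degrees=True)).as_matrix()
    d=o["eef_pos"]; here=W([0,0,-p[2]],[d-np.r_[p[:2],0]])[0]*1000
    print("t",round(o["clock"],2),"unit pos",here.round(1),"tilt",np.degrees(np.arcsin(M[:,2]@[np.cos(p[2]),np.sin(p[2]),0])).round(1),
     "F",o["ft_force"].round(1),"w",round(o["grip_width"],3),"shift mm",(M.T@(P-d)*1000).round(1),"turn",R.from_matrix(M.T@G).as_rotvec(degrees=True).round(1),"joints",o["joint_pos"].round(2))
E
python3 -c "
from h import *
go(-185,-66,130,20)"
```

```text
t 1.4 unit pos [-420.7 -286.5  231.9] tilt 14.5 F [-0.4  0.7  0.2] w 0.013 shift mm [ 200.5 -223.2  156.6] turn [ 0.3  5.5 -0.6] joints [-1.45  0.19 -0.08  1.24  0.25  1.81]
```

Call:
jog_arm([
  [[34, -37, 26, 0, 3, 0, 0], [34, -37, 26, 0, 3, 0, 0], [34, -37, 26, 0, 0, 0, 0], [34, -37, 26, 0, 0, 0, 0], [34, -37, 26, 0, 0, 0, 0]],
])

```text
clock: 1.9
eef_pos: [0.3333, -0.3439, 0.1693]
tool_rot: [0.981, -0.067, 0.181, 0.017]
ft_force: [0.7, -1.0, 0.3]
grip_width: 0.0003
```

```bash
python3 -c "
from h import *
go(-185,-66,40,20)"
```

```text
t 1.9 unit pos [-237.  -127.9  169.3] tilt 20.9 F [ 0.7 -1.   0.3] w 0.0 shift mm [  0.2 -65.  137.9] turn [ 1.3 -0.9 -1.9] joints [-0.96  0.05 -0.46  0.81  0.26  2.35]
```

Call:
jog_arm([
  [[0, -16, 34, 1, -1, -2, 0], [0, -16, 34, 0, 0, 0, 0], [0, -16, 34, 0, 0, 0, 0], [0, -16, 34, 0, 0, 0, 0], [0, 0, 0, 0, 0, 0, 0]],
])

```text
clock: 2.4
eef_pos: [0.3935, -0.2807, 0.0394]
tool_rot: [0.984, -0.042, 0.175, 0.012]
ft_force: [-0.4, 0.9, -0.0]
grip_width: -0.0001
```

Run:
```python
from h import *
go(-93,-66,40,20)
o=get_obs(); a=camera("wrist"); b=camera("top"); cv2.imwrite("pics/w1.png",np.vstack([a,cv2.resize(b[150:250,180:380],(512,256),interpolation=3)])[:600,:,::-1])
```

```text
t 2.4 unit pos [-183.3  -58.9   39.4] tilt 20.2 F [-0.4  0.9 -0. ] w -0.0 shift mm [84.9  8.1 30.6] turn [ 0.3 -0.2  0.8] joints [-0.75  0.23 -0.66  0.39  0.21  2.51]
```

View pics/w1.png

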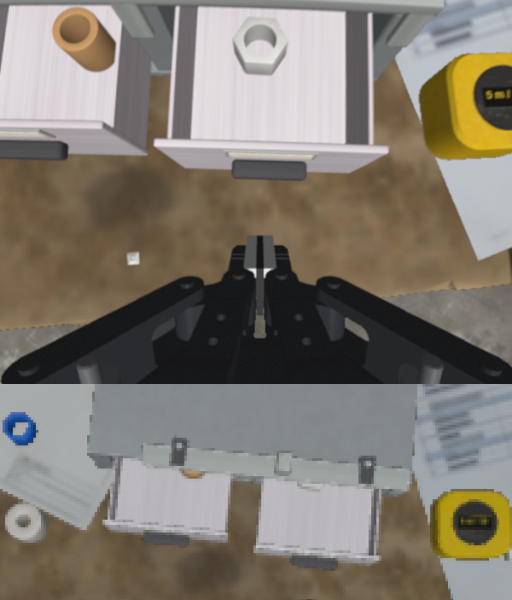

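The wrist view shows the fingertips at (260,240), just left of the right pull at (270,170). The nut and bush are in their drawers, and the path is clear. I push straight in.

Call:
jog_arm([
  [[11, 2, 4, 0, 0, 0, 0], [11, 2, 4, 0, 0, 0, 0], [10, 2, 3.6, 0, 0, 0, 0], [10, 1, 3.6, 0, 0, 0, 0], [10, 1, 3.6, 0, 0, 0, 0]],
])

```text
clock: 3.0
eef_pos: [0.4542, -0.3037, 0.0499]
tool_rot: [0.982, -0.045, 0.18, 0.018]
ft_force: [-1.8, 0.9, -0.6]
grip_width: -0.0001
```

```bash
python3 -c "
from h import *
go(-93,-66,40,20)"
```

```text
t 3.0 unit pos [-120.6  -75.9   49.9] tilt 20.8 F [-1.8  0.9 -0.6] w -0.0 shift mm [ 22.4 -10.   18.9] turn [ 1.  -0.8  0.6] joints [-0.69  0.3  -0.52  0.43  0.19  2.57]
```

Call:
jog_arm([
  [[-10, -3, -4, 0, 0, 0, 0], [-10, -3, -4, 0, 0, 0, 0], [0, -3, 0, 0, 0, 0, 0], [0, 0, 0, 0, 0, 0, 0]],
])

```text
clock: 3.4
eef_pos: [0.4342, -0.293, 0.0511]
tool_rot: [0.982, -0.045, 0.182, 0.019]
ft_force: [1.0, -0.9, 1.0]
grip_width: -0.0001
```

Run:
```python
from h import *
go(-135,-66,40,20)
a=camera("wrist"); b=camera("top"); cv2.imwrite("pics/w2.png",np.vstack([a,cv2.resize(b[150:250,180:380],(512,256),interpolation=3)])[:600,:,::-1])
```

```text
t 3.4 unit pos [-141.6  -67.2   51.1] tilt 21.0 F [ 1.  -0.9  1. ] w -0.0 shift mm [ 2.2 -1.4 12.7] turn [ 1.1 -1.   0.7] joints [-0.7   0.26 -0.58  0.41  0.19  2.56]
```

View pics/w2.png

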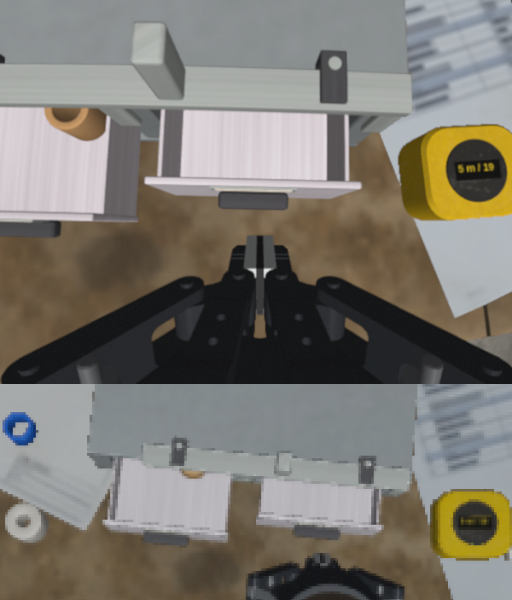

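Now the right drawer is about 40 mm open, and the tip (260,240) is clear of the pull (253,200). I lower the tip to pull height and push on.

Call:
jog_arm([
  [[-4, 0, 13, 0, -1, 0, 0], [0, 0, 0, 0, 0, 0, 0], [9, 0, 4, 0, 0, 0, 0], [9, 0, 4, 0, 0, 0, 0], [9, 0, 4, 0, 0, 0, 0]],
])

```text
clock: 4.0
eef_pos: [0.4656, -0.2972, 0.0337]
tool_rot: [0.984, -0.046, 0.171, 0.019]
ft_force: [-1.4, 1.5, 1.5]
grip_width: 0.0004
```

```bash
python3 -c "
from h import *
go(-93,-66,38,20)"
```

```text
t 4.0 unit pos [-109.9  -68.2   33.7] tilt 19.8 F [-1.4  1.5  1.5] w 0.0 shift mm [17.4 -2.1  1.6] turn [1.2 0.2 0.5] joints [-0.66  0.34 -0.51  0.41  0.16  2.6 ]
```

Call:
jog_arm([
  [[6, 0, 1, 0, 0, 0, 0], [5, 0, 1, 0, 0, 0, 0], [4, 0, 1, 0, 0, 0, 0], [3, 0, 1, 0, 0, 0, 0]],
])

```text
clock: 4.4
eef_pos: [0.486, -0.2989, 0.035]
tool_rot: [0.984, -0.046, 0.17, 0.019]
ft_force: [-1.7, -1.2, -1.1]
grip_width: 0.0002
```

```bash
python3 -c "
from h import *
go(-93,-66,38,20)"
```

```text
t 4.4 unit pos [-89.5 -67.9  35. ] tilt 19.7 F [-1.7 -1.2 -1.1] w 0.0 shift mm [-2.3 -1.8 -4.1] turn [1.1 0.3 0.6] joints [-0.63  0.37 -0.46  0.43  0.15  2.62]
```

Not at the stop yet (force ~2 N). I press on in small steps.

Call:
jog_arm([
  [[3, 0, 1, 0, 0, 0, 0], [3, 0, 1, 0, 0, 0, 0], [3, 0, 1, 0, 0, 0, 0]],
])

```text
clock: 4.7
eef_pos: [0.4876, -0.2989, 0.0331]
tool_rot: [0.985, -0.048, 0.162, 0.019]
ft_force: [-13.0, 0.9, 9.2]
grip_width: 0.0004
```

Call:
jog_arm([
  [[2, 0, 1, 0, 0, 0, 0], [-20, 0, -7, 0, 0, 0, 0], [-20, 0, -7, 0, 0, 0, 0], [-20, 0, -7, 0, 0, 0, 0], [-20, 0, -7, 0, 0, 0, 0]],
])

```text
clock: 5.2
eef_pos: [0.4066, -0.2916, 0.0366]
tool_rot: [0.985, -0.047, 0.165, 0.021]
ft_force: [0.6, -0.0, 0.4]
grip_width: -0.0001
```

```bash
python3 -c "
from h import *
go(-173,66,38,20)"
```

```text
t 5.2 unit pos [-169.2  -68.5   36.6] tilt 19.1 F [ 0.6 -0.   0.4] w -0.0 shift mm [  -2.1 -134.5   -5.8] turn [1.4 0.9 0.4] joints [-0.73  0.26 -0.62  0.4   0.17  2.54]
```

Call:
jog_arm([
  [[-2, -27, 0, 1, 1, 0, 0], [-1, -27, 0, 0, 0, 0, 0], [-1, -27, 0, 0, 0, 0, 0], [0, -27, 0, 0, 0, 0, 0], [0, -20, 0, 0, 0, 0, 0]],
])

```text
clock: 5.7
eef_pos: [0.4174, -0.164, 0.0374]
tool_rot: [0.982, -0.05, 0.18, 0.014]
ft_force: [0.0, -0.8, -0.1]
grip_width: 0.0002
```

Run:
```python
from h import *
go(-173,66,38,20)
a=camera("wrist"); b=camera("top"); cv2.imwrite("pics/w3.png",np.vstack([a,cv2.resize(b[150:250,180:380],(512,256),interpolation=3)])[:600,:,::-1])
```

```text
t 5.7 unit pos [-171.2   59.5   37.4] tilt 20.8 F [ 0.  -0.8 -0.1] w 0.0 shift mm [-1.5 -6.4 -1.3] turn [ 0.5 -0.8  0. ] joints [-0.45  0.15 -0.79  0.28  0.11  2.81]
```

View pics/w3.png

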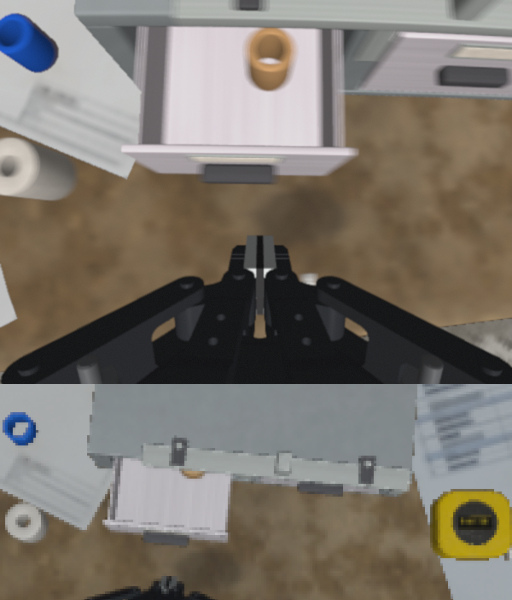

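Now the right drawer is closed, with its pull at (475,75). The left pull is at (238,172), about 7 mm left of the tip.

Call:
jog_arm([
  [[8, -5, 3, 0, 0, 0, 0], [9, -1, 4, 0, 0, 0, 0], [9, 0, 4, 0, 0, 0, 0], [9, 0, 4, 0, 0, 0, 0], [9, 0, 4, 0, 0, 0, 0]],
])

```text
clock: 6.3
eef_pos: [0.4701, -0.1641, 0.0358]
tool_rot: [0.982, -0.049, 0.181, 0.014]
ft_force: [-1.0, 0.7, 0.7]
grip_width: -0.0001
```

```bash
python3 -c "
from h import *
go(-88,66,36,20)"
```

```text
t 6.3 unit pos [-118.7   64.7   35.8] tilt 20.9 F [-1.   0.7  0.7] w -0.0 shift mm [28.8 -1.4 10.7] turn [ 0.5 -0.9  0.1] joints [-0.39  0.23 -0.69  0.3   0.09  2.86]
```

Call:
jog_arm([
  [[7, 0, 2.5, 0, 0, 0, 0], [6, 0, 2.5, 0, 0, 0, 0], [5, 0, 2, 0, 0, 0, 0], [4, 0, 1.5, 0, 0, 0, 0], [3, 0, 1, 0, 0, 0, 0]],
])

```text
clock: 6.8
eef_pos: [0.4999, -0.1679, 0.035]
tool_rot: [0.982, -0.05, 0.18, 0.014]
ft_force: [-1.3, 0.3, -0.0]
grip_width: 0.0002
```

Call:
jog_arm([
  [[3, 0, 1, 0, 0, 0, 0], [3, 0, 1, 0, 0, 0, 0], [3, 0, 1, 0, 0, 0, 0]],
])

```text
clock: 7.1
eef_pos: [0.503, -0.1681, 0.0328]
tool_rot: [0.983, -0.051, 0.174, 0.014]
ft_force: [-10.1, 1.1, 6.8]
grip_width: -0.0004
```

```bash
python3 -c "
from h import *
go(-88,66,36,20)"
```

```text
t 7.1 unit pos [-85.6  63.9  32.8] tilt 20.1 F [-10.1   1.1   6.8] w -0.0 shift mm [-1.2 -2.1 -3.9] turn [ 0.6 -0.1 -0.1] joints [-0.37  0.29 -0.6   0.34  0.08  2.89]
```

Call:
jog_arm([
  [[2, 0, 1, 0, 0, 0, 0], [-18, 0, -7, 0, 0, 0, 0], [-18, 0, -7, 0, 0, 0, 0], [0, 10, -40, 0, 0, 0, 0], [0, 10, -40, 0, 0, 0, 0]],
])

```text
clock: 7.6
eef_pos: [0.4318, -0.1784, 0.1049]
tool_rot: [0.984, -0.05, 0.168, 0.012]
ft_force: [0.8, -0.7, 1.0]
grip_width: 0.0
```

Run:
```python
from h import *
go(-120,-68,130,15)
```

```text
t 7.6 unit pos [-155.4   46.6  104.9] tilt 19.4 F [ 0.8 -0.7  1. ] w 0.0 shift mm [ 41.8 114.6 -11.2] turn [ 0.4 -4.4 -0.1] joints [-0.46  0.07 -0.63  0.55  0.11  2.8 ]
```

Call:
jog_arm([
  [[0, 25, -8, 0, 0, 0, 0], [10, 25, -4, 0, 0, 0, 0], [10, 25, 0, 0, 0, 0, 0], [10, 25, 0, 0, 0, 0, 0], [10, 15, 0, 0, 0, 0, 0]],
])

```text
clock: 8.1
eef_pos: [0.4558, -0.3018, 0.1405]
tool_rot: [0.983, -0.049, 0.175, 0.016]
ft_force: [0.0, 0.1, -0.8]
grip_width: 0.0005
```

Run:
```python
from h import *
go(-67,-70,101,20)
a=camera("wrist"); b=camera("top"); cv2.imwrite("pics/w4.png",np.vstack([a,cv2.resize(b[150:250,180:380],(512,256),interpolation=3)])[:600,:,::-1])
```

```text
t 8.1 unit pos [-119.3  -73.8  140.5] tilt 20.2 F [ 0.   0.1 -0.8] w 0.0 shift mm [35.4 -4.5 55.1] turn [ 0.8 -0.2  0.1] joints [-0.68  0.18 -0.39  0.7   0.18  2.58]
```

View pics/w4.png

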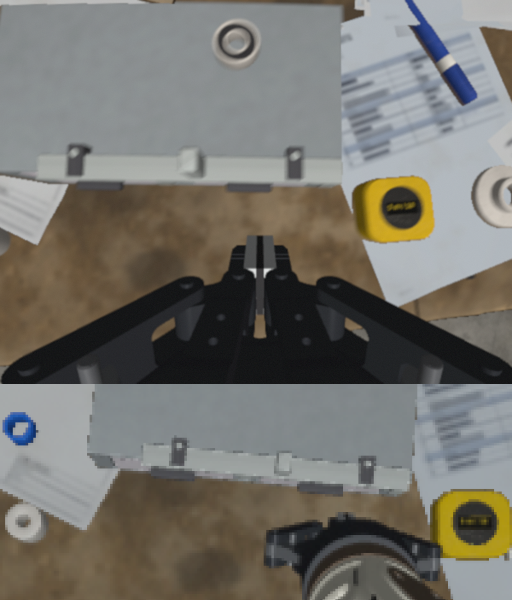

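Both drawers are home, with the two pulls level at the front edge, (100,185) and (248,187). The bar is still unlocked, with the tab at (190,162) and keepers at (77,160) and (295,163). The next move takes the tip over the bar, right of the tab.

Call:
jog_arm([
  [[15, 0, 5, 0, 0, 0, 0], [15, 0, 5, 0, 0, 0, 0], [15, 0, 5, 0, 0, 0, 0], [0, 0, 0, 0, 0, 0, 0]],
])

```text
clock: 8.6
eef_pos: [0.5047, -0.3054, 0.1414]
tool_rot: [0.983, -0.05, 0.175, 0.015]
ft_force: [0.3, -0.0, 0.4]
grip_width: 0.0003
```

Run:
```python
from h import *
go(-67,-70,101,20)
```

```text
t 8.6 unit pos [-70.2 -72.6 141.4] tilt 20.2 F [ 0.3 -0.   0.4] w 0.0 shift mm [-10.9  -3.1  39. ] turn [ 0.8 -0.2  0. ] joints [-0.63  0.26 -0.29  0.71  0.16  2.64]
```

Call:
jog_arm([
  [[-4, 0, 13, 0, 0, 0, 0], [-4, 0, 13, 0, 0, 0, 0], [-3, 0, 11, 0, 0, 0, 0], [0, 0, 0, 0, 0, 0, 0]],
])

```text
clock: 9.0
eef_pos: [0.506, -0.3028, 0.1007]
tool_rot: [0.984, -0.048, 0.173, 0.014]
ft_force: [-0.0, 0.5, 0.5]
grip_width: 0.0001
```

Run:
```python
from h import *
go(-67,-10,101,20)
a=camera("wrist"); b=camera("top"); cv2.imwrite("pics/w5.png",np.vstack([a,cv2.resize(b[150:250,180:380],(512,256),interpolation=3)])[:600,:,::-1])
```

```text
t 9.0 unit pos [-69.2 -69.8 100.7] tilt 20.0 F [-0.   0.5  0.5] w 0.0 shift mm [  2.4 -59.8  -0.2] turn [ 0.6 -0.   0.2] joints [-0.62  0.3  -0.34  0.61  0.16  2.64]
```

View pics/w5.png

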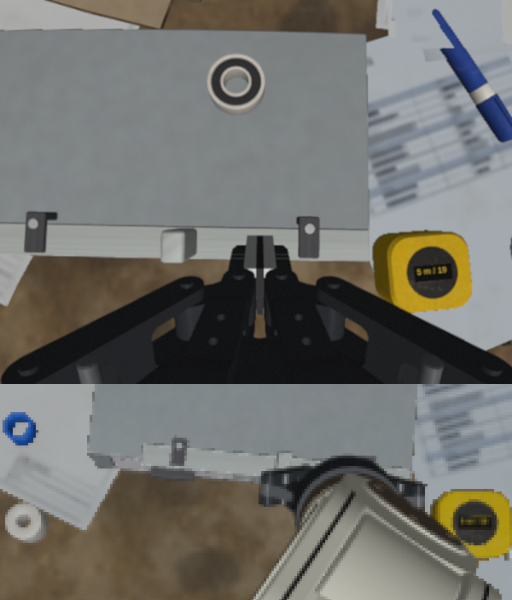

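The tip (260,240) is beside the tab (180,245), over the bar and clear of the keeper (308,235). I push left.

Call:
jog_arm([
  [[2, -10, 0, 0, 0, 0, 0], [0, -10, 0, 0, 0, 0, 0], [0, -9, 0, 0, 0, 0, 0], [0, -9, 0, 0, 0, 0, 0]],
])

```text
clock: 9.5
eef_pos: [0.5138, -0.2657, 0.1051]
tool_rot: [0.983, -0.049, 0.176, 0.017]
ft_force: [-0.3, -2.2, -1.4]
grip_width: -0.0001
```

Run:
```python
from h import *
go(-67,-10,101,20)
```

```text
t 9.5 unit pos [-65.1 -32.1 105.1] tilt 20.4 F [-0.3 -2.2 -1.4] w -0.0 shift mm [ -3.2 -22.2   2.8] turn [ 1.  -0.4  0.2] joints [-0.55  0.27 -0.38  0.59  0.14  2.72]
```

Call:
jog_arm([
  [[-2, -6, 2, 0, 0, 0, 0], [0, -5, 1, 0, 0, 0, 0], [0, -4, 0, 0, 0, 0, 0], [0, -4, 0, 0, 0, 0, 0]],
])

```text
clock: 9.9
eef_pos: [0.5158, -0.2471, 0.1028]
tool_rot: [0.983, -0.049, 0.177, 0.021]
ft_force: [-2.1, -13.5, -3.3]
grip_width: -0.0004
```

Call:
jog_arm([
  [[0, -3, 0, 0, 0, 0, 0], [0, -3, 0, 0, 0, 0, 0], [0, -3, 0, 0, 0, 0, 0]],
])

```text
clock: 10.2
eef_pos: [0.5156, -0.2476, 0.1031]
tool_rot: [0.982, -0.054, 0.176, 0.032]
ft_force: [-0.3, -8.8, -1.3]
grip_width: -0.0002
```

Run:
```python
from h import *
go(-67,-10,101,20)
```

```text
t 10.2 unit pos [-65.2 -13.9 103.1] tilt 20.4 F [-0.3 -8.8 -1.3] w -0.0 shift mm [-2.5 -4.   1.1] turn [ 2.7 -0.4 -0.1] joints [-0.5   0.25 -0.42  0.55  0.09  2.77]
```

It stalls at about 9-13 N, likely the stop. One firmer press, then back off to the right and up for a check.

Call:
jog_arm([
  [[0, -6, 0, 0, 0, 0, 0], [0, -6, 0, 0, 0, 0, 0], [0, -6, 0, 0, 0, 0, 0]],
])

```text
clock: 10.5
eef_pos: [0.5152, -0.2477, 0.1036]
tool_rot: [0.982, -0.063, 0.173, 0.051]
ft_force: [-2.5, -17.0, -3.1]
grip_width: -0.0004
```

Call:
jog_arm([
  [[0, 12, 0, 0, 0, 0, 0], [0, 12, 0, 0, 0, 0, 0], [0, 0, -30, 0, 0, 0, 0], [0, 0, -35, 0, 0, 0, 0], [-10, 0, -35, 0, 0, 0, 0]],
])

```text
clock: 11.0
eef_pos: [0.4662, -0.2575, 0.1913]
tool_rot: [0.983, -0.063, 0.168, 0.046]
ft_force: [-0.6, 0.4, 0.9]
grip_width: 0.0002
```

Run:
```python
from h import *
go(-120,-30,180,20)
a=camera("wrist"); b=camera("top"); cv2.imwrite("pics/w6.png",np.vstack([a,cv2.resize(b[150:250,180:380],(512,256),interpolation=3)])[:600,:,::-1])
p=np.load("p.npy"); o=get_obs()
for n,y,z in [("tab locked",4,116),("tab unlocked",-30,116),("keepL",60,90),("keepR",-100,90)]: print(n,proj("wrist",W(p,[[-.067,y/1e3,z/1e3]]),o).round())
```

```text
t 11.0 unit pos [-113.3  -28.7  191.3] tilt 19.5 F [-0.6  0.4  0.9] w 0.0 shift mm [-10.1   0.8   8.5] turn [ 4.5  0.4 -0.9] joints [-0.55  0.08 -0.36  0.79  0.07  2.74]
tab locked [[209. 185.]]
tab unlocked [[251. 184.]]
keepL [[147. 191.]]
keepR [[326. 185.]]
```

View pics/w6.png

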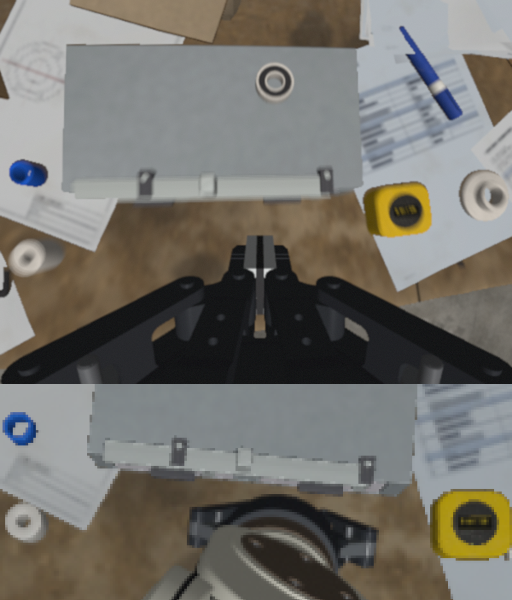

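The tab is at (207,184), against (209,185) predicted for locked. Both pulls are at the front edge, and the bearing, tape measure, roller and key look undisturbed. The arm is clear, so I hand in.

Call:
jog_arm([
  [[0, 0, -20, 0, 0, 0, 0], [0, 0, 0, 0, 0, 0, 0], [0, 0, 0, 0, 0, 0, 0]],
])

```text
clock: 11.4
eef_pos: [0.4599, -0.2555, 0.2131]
tool_rot: [0.982, -0.063, 0.171, 0.046]
ft_force: [-0.8, -0.3, -0.5]
grip_width: 0.0001
```

```bash
python3 -c "
from workcell import *
print(job_done())"
```

```text
the job is handed in; nothing more can be done
None
```

I closed both drawers, right first and then left. I then pushed the locking bar left by its tab and handed the job in at 11.4 s; no verdict was reported.

- **Drawers:** each was pushed with the shut fingertips until it stopped at about 12–16 N. The picture taken before locking showed both pulls level at the front edge and the bar still unlocked.
- **Locking bar:** it stalled against about 17 N. In the last wrist picture the tab stood about 2 px (roughly 2 mm) from where a fully locked bar should put it.
- **Loose things:** the bearing, tape measure and roller showed no visible movement. The hexagon key was mostly out of the last picture, but the arm never went near it. The bush and nut were in their drawers when last seen, before closing.
- **What went off plan:** the first push on the right drawer drifted about 10 mm high and 10 mm sideways. I backed off, re-aimed and finished it without harm. I could not read the joint values directly, so "fully home" and "locked" rest on the stop forces and the pictures.

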